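Lock an embedding cassette in the slotted corner fixture with a T-foot keeper

TASK

Push the white cassette that lies on the slotted plate fully home into the corner of the two low fences. Then take the T-foot keeper from its stand, pass its foot down through the plate's slot until its boss sits on the plate, and turn it a quarter turn so that its arm points over the cassette and the foot locks under the plate. Let go, with the cassette still home in the corner, and do not disturb the bottle, pen, tape roll, petri dish or the spare cassette on the bench.

Things in the scene. Friction and masses are not known exactly. Their poses are not given: they have to be found in the camera images.
- fixture: Fixed aluminium plate 130 x 120 x 6 mm (x, y, z) on two grey side rails, hollow below (30 mm clear). Origin under its centre on the bench, z up, plate top z = 36 mm. x runs from its open front (robot side) to the slot, y to its left. The stand may be left or right of it. Yaw varies up to 0.3 rad
- corner (a point): Inner corner of the two steel fences (8 mm high, 8 mm thick) at plate-top height, at (5, 25, 36) mm of the fixture, same axes. Far fence: inner face x = 5 mm, y -43 to 33 mm; left fence: inner face y = 25 mm, x -41 to 5 mm (fixture frame). The cassette belongs against both, on the -x, -y side
- slot (a point): Centre of the slot at plate-top height, at (33, 4, 36) mm of the fixture, same axes; it lies behind the far fence. 12 mm wide in x, 30 mm long in y, through the 6 mm plate
- cassette: White cassette with pale wax block, loose on the fixture's plate, 20 g. Origin: centre of underside. Base 28 (x) x 41 (y) x 5 mm; block on it 24 mm wide, y -19 to 11 mm, top z = 12 mm. Starts flat, within 0.45 rad of the fixture's axes. Home: origin 14 mm (x) and 20.5 mm (y) short of point corner, its x along the fixture's x
- keeper: Loose upright keeper, 120 g. Origin on its shaft axis at the boss's underside (rests on plate or stand), z up, x along its arm. Boss 24 mm diameter, z 0 to 14; flat arm 14 mm wide, z 14 to 20, x -12 to 53 mm, rounded end. Starts in the stand, arm along the stand's -y. Locked: arm along the fixture's -x, over the far fence and 2 mm above the cassette
- keeper_foot (a point): Bottom centre of the keeper's T foot, 16 mm below the keeper's origin. Foot 26 mm long along keeper x, 8 mm wide, 7 mm high, on an 8 mm shaft: it passes the plate only with the arm along the slot (fixture +y or -y). Seated, it has 3 mm play under the plate, and turns freely there either way
- keeper_grip (a point): Middle of the keeper's black ribbed grip, 45 mm above the keeper's origin: a flat tab 26 mm in keeper x, 10 mm thick in keeper y, from 20 to 60 mm above the origin; pinch it across the 10 mm
- keeper_tip (a point): Point on the underside of the keeper's arm near its free end, at (42, 0, 14) mm of the keeper
- stand: Fixed grey block 56 x 70 x 30 mm (x, y, z) on a 66 x 80 mm foot, with a slot 14 mm (x) by 32 mm (y) in its top, in which the keeper hangs by its boss. Origin under its centre at bench height, top at z = 30 mm
- bottle: Bystander: brown bottle with black cap, 36 mm diameter, 92 mm high, origin under its centre
- pen: Bystander: red pen lying on the bench, 142 mm long in its y, 12 mm high, origin under its centre
- tape: Bystander: roll of tape lying flat, 73 mm diameter, 19 mm high, origin under its centre
- spare: Bystander: a second white cassette, 28 x 41 x 12 mm, lying on the bench, origin under its centre
- dish: Bystander: petri dish, 61 mm diameter, 14 mm high, origin under its centre
Mind the look-alikes: they are no part of the job. Leave any orange look-alike of the cassette alone. What is shaped like the keeper but brown is not meant.

How it is judged:
On the way, in this order (a step that is already met when the one before it is completed fails the run):
1. the cassette lies home in the corner, against both fences (x of cassette in the frame of corner between -0.017 and -0.011 m and y of cassette in the frame of corner between -0.0235 and -0.0175 m and z of cassette in the frame of corner below 0.003 m and angle between the x axis of cassette and the x axis of fixture, either way round below 0.12 rad), for 0.2 s.
2. the keeper's foot has passed down through the slot, arm along the slot (z of keeper in the frame of slot between -0.003 and 0.003 m and horizontal distance between keeper and slot below 0.006 m and angle between the x axis of keeper and the y axis of fixture, either way round below 0.3 rad), for 0.1 s.
At the end, for the whole second after the job is handed in: Cassette flat on the plate, within 3 mm of home at both fences, within 0.12 rad of parallel; keeper upright (0.1 rad), boss within 2.5 mm of the plate top, axis within 8 mm of the slot centre, arm over the cassette within 0.35 rad of the fixture's -x; both released and at rest (all of step 1 and z of keeper in the frame of slot between -0.003 and 0.0025 m and horizontal distance between keeper and slot below 0.008 m and angle between keeper's own z axis and vertical below 0.1 rad and angle between the x axis of keeper and the x axis of fixture, either way round below 0.35 rad and x of keeper_tip in the frame of slot below -0.03 m and linear speed of each of keeper, cassette below 0.01 m/s); the robot touches nothing.
It fails at once if a bystander (bottle, pen, tape roll, spare cassette, petri dish) is moved more than 20 mm (distance of any of bottle, pen, tape, spare, dish from where it was at the start of the episode above 0.02 m).
It also fails if it takes over 61 s, if anything falls off the work surface, if the arm or the gripper's body presses on something with over 40 N, if the wrist force passes 120 N, or if a joint passes its speed limit or range.

ROBOT

A 6-joint arm with a two-finger parallel gripper is mounted at the origin on a cart in front of the work surface, level with it; the furniture and walls round the work are solid. World frame = base frame: x ahead of the robot, y to its left, z up, the work surface at z = 0. Lengths are in m, angles in rad, forces in N, time in s.
With the tool pointing down it reaches from about 0.35 to 0.875 m from the base axis. Payload 4.2 kg.
Tool frame: the origin (TCP) lies at the centre of the arm's flange, where the gripper is bolted on; the fingertips stand 173 mm ahead of it and the grasp point (between the pads) lies 155 mm ahead of it (robot.tip_reach is the distance from the TCP to the fingertips, in m); z points along the fingers, y is the line along which they close (so a half turn about z gives the same grasp; the last joint's range is limited). The gripper opens to 85 mm and grips with 20 to 120 N. Pads are 22 mm wide; open, the fingers measure 114 mm over their backs; the gripper's body (76 mm by 85 mm) begins 54 mm behind the grasp point. The pads swing forward as they close: fully open they stand 13 mm farther back than shut.
Start: joints at [1.374, 0.385, 0.008, 0, -1.194, -0.259], TCP at [0.275, 0.561, 0.405] pointing down, gripper open.
Joint ranges: [-3.14, 3.14], [-1.21, 2.06], [-1.07, 1.41], [-3.16, 2.05], [-2.99, -0.16], [-3.1, 3.1]. Speed limits (rad/s): [2.79, 2.79, 3.14, 3.14, 3.14, 3.14].

INTERFACE

Orientations are given as a unit quaternion [w, x, y, z].
In Python, from workcell import readout, cams, robot gives the robot as it stands.
- The arm moves only by the tool jog_arm, never from a script. Its argument "steps" is a list that holds one entry, the list of rows, each a list of 7 numbers: the shift along the tool's x, y, z in units of 15 cm (1.0 is 15 cm), then the turn, a rotation vector about the tool's x, y, z in units of pi/2 rad (1.0 is pi/2 rad), then the closure, from -1 (fully open) to 1 (shut). In form: [[[tx, ty, tz, ax, ay, az, fingers], ...]]. A call has 1 to 20 rows; each row is the pose to reach, as a shift and turn from the pose commanded when the call began, along the tool's axes at that moment; what a row does not reach only later rows make up. A row lasts 1/10 s, in which the tool goes at most 50 mm and 8.59 degrees, less where a joint would pass 70% of its speed; a pose out of reach is approached as far as the arm can. A call with a number of a shift or a turn outside -1 to 1 is refused whole. A call with a gripper value outside its range is refused whole. The fingers move at their own pace and stop on an object; "squeeze" is the grip in N (left out, the last holds). Time passes only in rows, so rows that repeat a pose let the fingers close. It gives the time, the measured TCP pose, the force, the opening and the grip force at its end, in the units of the state.
- readout.get_state(): the state, without advancing time (a new reading comes with each control period).
- cams.grab_frame(name): name is "scene" or "side" or "wrist"; returns a dict with "frame" (400x640x3 uint8, red, green, blue), "mtx" (3x3 intrinsics, pixels), "rvec" (rotation vector, rad) and "tvec" (3), from world to camera coordinates, as OpenCV has them; the wrist camera has in their place "hand_eye" (4x4, takes a point from camera to tool coordinates, whose origin is the TCP and whose axes are the flange's). Camera axes: x right, y down, z forward; pixel columns grow to the right and rows downward; lengths in m; the calibration is good to about 2 mm. A picture is of the moment at which its call begins: read the wrist's pose just before it. There is no depth.
- robot.hand_in(): hands the job in; it is judged then, once.
The state is a dict: "t": time; "qpos": joint angles; "qvel": joint speeds; "effort": joint torques, N m; "ee_pos": TCP position; "eef_rot": TCP orientation; "contact_force": force on the tool from outside, world axes, zero at the start; "ft_torque": the same for the moment, N m; "width": opening from 0.0 (shut) to 1.0 (fully open); "grip_force": force on a finger pad.
Only numpy, scipy, OpenCV 4.12 (cv2) and the standard library are available. Lean on these libraries where they do the work, as an engineer would, in place of code of your own. Each camera call takes 0.05 s, during which the arm holds its last target. There are 200 camera calls.

## Working session

There is one attempt and no reset: what is moved stays moved. The work goes in short steps, Python scripts to look and compute and a tool call to move; the robot and the scene stay as the last step left them, time stands still between calls to the robot, and variables do not carry over. Pictures are saved under pics/ and viewed, at most 13 in all, crops included, and the job is handed in when it is done.

Besides the shell and the picture viewer there is one more tool, called after "Emit:" as name([rows], argument=value, ...), one row to a line, values as JSON. jog_arm: Moves the arm, as the interface text tells. Its arguments: {"type":"object","properties":{"steps":{"type":"array","items":{"type":"array","items":{"type":"array","items":{"type":"number"}}}},"squeeze":{"type":"number"}},"required":["steps"]}

```bash
mkdir -p pics; cat > h.py <<'E'
import numpy as np, cv2, pickle
from scipy.spatial.transform import Rotation as R
from workcell import readout, cams, robot
def grab(n,f):
    s=readout.get_state(); d=cams.grab_frame(n); d['state']=s
    cv2.imwrite(f'pics/{f}.png',d['frame'][:,:,::-1]); pickle.dump(d,open(f'pics/{f}.pkl','wb')); return d
def load(f): return pickle.load(open(f'pics/{f}.pkl','rb'))
def wc(d):
    if 'hand_eye' in d:
        s=d['state']; q=s['eef_rot']; T=np.eye(4); T[:3,:3]=R.from_quat([q[1],q[2],q[3],q[0]]).as_matrix(); T[:3,3]=s['ee_pos']
        T=np.linalg.inv(T@np.array(d['hand_eye'])); return cv2.Rodrigues(T[:3,:3])[0],T[:3,3]
    return np.array(d['rvec'],float),np.array(d['tvec'],float)
def proj(d,P):
    r,t=wc(d); return cv2.projectPoints(np.array(P,float).reshape(-1,3),r,t,np.array(d['mtx']),None)[0][:,0]
def ray(d,uv,z):
    r,t=wc(d); M=cv2.Rodrigues(r)[0]; c=-M.T@t
    uv=np.array(uv,float).reshape(-1,2); v=np.c_[uv,np.ones(len(uv))]@np.linalg.inv(d['mtx']).T@M
    return c+v*((z-c[2])/v[:,2])[:,None]
E
python3 - <<'E'
from h import *
a=grab('scene','s0');b=grab('side','d0');c=grab('wrist','w0')
print(c['state'])
I=np.vstack([a['frame'],b['frame']])[:,:,::-1]
cv2.imwrite('pics/both.png',cv2.resize(I,None,fx=.75,fy=.75))
for d in(a,b):
    r,t=wc(d);print(-cv2.Rodrigues(r)[0].T@t)
E
```

```text
{'t': 0.1, 'qpos': array([ 1.37358587e+00,  3.85494715e-01,  6.76786002e-03, -4.38110193e-04,
       -1.19399943e+00, -2.58575402e-01]), 'qvel': array([-0.00032213, -0.00085434,  0.00226504,  0.00140181,  0.00011319,
       -0.00254676]), 'effort': array([-7.77425121e-04, -3.93319309e+01,  1.88929206e+01,  4.19804737e+00,
       -2.58591775e-03,  5.41977172e-06]), 'ee_pos': array([0.27500844, 0.5610473 , 0.40372319]), 'eef_rot': array([ 9.70771224e-04,  9.74125867e-01, -2.26004034e-01, -1.73910931e-04]), 'contact_force': array([-0.18672227, -0.56166884, -0.2878946 ]), 'ft_torque': array([ 0.00873761, -0.02148327, -0.00602865]), 'grip_force': 0.0, 'width': 1.0004651427615696}
[-0.11460702 -0.38835019  0.77873626]
[0.46248166 1.0390647  0.88268475]
```

View pics/both.png

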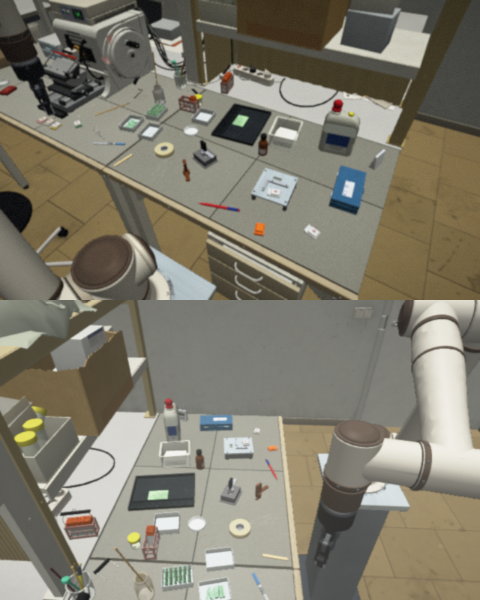

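The scene view shows the fixture at about (367,249), the stand with the black-grip keeper at (273,207), the brown look-alike at (248,228), the pen at (292,275), and the spare at (416,308) in full-size pixels.

```bash
python3 - <<'E'
from h import *
a=load('s0');b=load('d0')
print(ray(a,np.array([[275,187],[205,155],[186,172],[263,145],[220,207],[312,231]])/.75,.03).round(3))
print(ray(b,np.array([[238,146],[230,190],[200,158]])/.75,.03).round(3))
c=load('w0');print(np.array(c['hand_eye']).round(3),c['mtx'])
f=ray(a,np.array([[275,187],[205,155]])/.75,.03)
def crop(d,p,s):
    u,v=proj(d,p)[0].astype(int);k=50
    return cv2.resize(d['frame'][max(v-k,0):v+k,max(u-k-10,0):u+k+10,::-1],(400,300),interpolation=3)
cv2.imwrite('pics/crops.png',np.vstack([np.hstack([crop(d,p,1) for p in f]) for d in(a,b)]))
E
```

```text
[[ 0.513 -0.154  0.03 ]
 [ 0.525  0.14   0.03 ]
 [ 0.419  0.147  0.03 ]
 [ 0.685 -0.021  0.03 ]
 [ 0.351 -0.041  0.03 ]
 [ 0.413 -0.32   0.03 ]]
[[ 0.516 -0.147  0.03 ]
 [ 0.533  0.145  0.03 ]
 [ 0.677 -0.048  0.03 ]]
[[-0.001 -0.961 -0.275  0.07 ]
 [ 1.    -0.001  0.    -0.001]
 [-0.    -0.275  0.961  0.031]
 [ 0.     0.     0.     1.   ]] [[302.97029823   0.         323.26383942]
 [  0.         302.97029823 196.23049577]
 [  0.           0.           1.        ]]
```

View pics/crops.png

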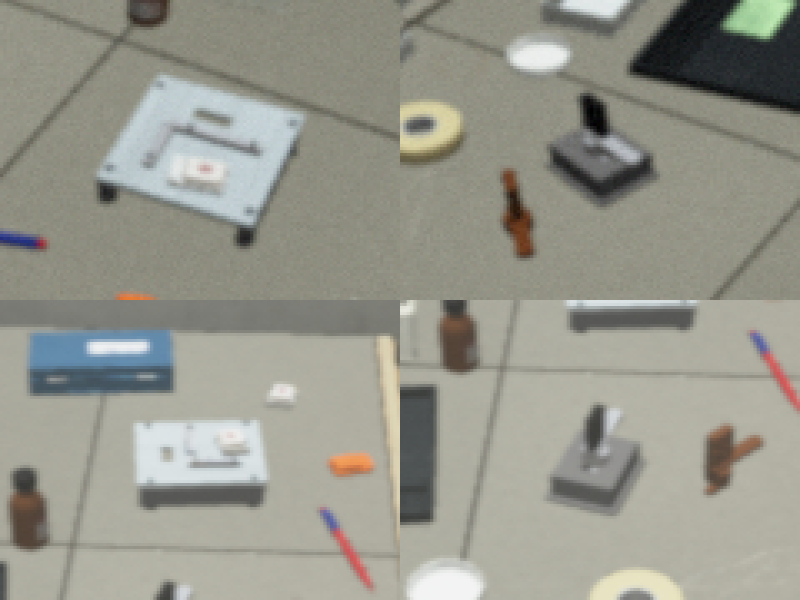

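```bash
cat >> h.py <<'E'
def plan(p,yaw,s=None):
    "rows numbers for tool-down target: p world TCP, yaw = world angle of tool x"
    s=s or readout.get_state(); q=s['eef_rot']; M=R.from_quat([q[1],q[2],q[3],q[0]])
    T=R.from_euler('z',yaw)*R.from_euler('x',np.pi)
    print('shift',(M.inv().apply(np.array(p)-s['ee_pos'])/.15).round(3),'rot',((M.inv()*T).as_rotvec()/(np.pi/2)).round(3))
E
python3 -c "
from h import *
plan([.47,.14,.33],0); print(load('w0')['state']['ee_pos'])"
```

```text
shift [2.403 1.947 0.496] rot [ 0.001  0.    -0.29 ]
[0.27500844 0.5610473  0.40372319]
```

Emit:
jog_arm([
  [[0.8,0.65,0.165,0,0,0,-1],[0.8,0.65,0.165,0,0,0,-1],[0.8,0.65,0.165,0,0,0,-1],[0.8,0.65,0.165,0,0,0,-1]],
])

```text
t: 0.55
ee_pos: [0.3407, 0.4164, 0.3788]
eef_rot: [0.002, 0.974, -0.228, -0.001]
contact_force: [0.1, 0.6, 0.3]
width: 1.004
grip_force: 0.0
```

Emit:
jog_arm([
  [[0.8,0.65,0.165,0,0,0,-1],[0.8,0.65,0.165,0,0,0,-1],[0.8,0.65,0.165,0,0,0,-1],[0.8,0.65,0.165,0,0,0,-1]],
])

```text
t: 0.95
ee_pos: [0.4053, 0.2767, 0.3541]
eef_rot: [0.001, 0.974, -0.228, -0.001]
contact_force: [0.1, 0.3, 0.0]
width: 1.0
grip_force: 0.0
```

Emit:
jog_arm([
  [[0.8,0.65,0.165,0,0,-0.29,-1],[0.8,0.65,0.165,0,0,-0.29,-1],[0.8,0.65,0.165,0,0,-0.29,-1],[0.8,0.65,0.165,0,0,-0.29,-1],[0.8,0.65,0.165,0,0,-0.29,-1],[0.8,0.65,0.165,0,0,-0.29,-1],[0.8,0.65,0.165,0,0,-0.29,-1]],
])

```text
t: 1.65
ee_pos: [0.4696, 0.1411, 0.3307]
eef_rot: [-0.0, 1.0, 0.0, 0.0]
contact_force: [0.1, 0.4, -0.3]
width: 1.002
grip_force: 0.0
```

```bash
python3 -c "
from h import *
d=grab('wrist','w1'); print(d['state']['ee_pos'],d['state']['eef_rot'],d['state']['qvel'].round(3))
plan([.46,-.15,.30],0)"
```

```text
[0.46959843 0.14108112 0.33068547] [-2.21935528e-04  9.99999892e-01  2.69172914e-04  3.06059103e-04] [ 0.011 -0.003 -0.002 -0.001  0.001  0.004]
shift [-0.065  1.941  0.204] rot [-0.    -0.     0.001]
```

View pics/w1.png

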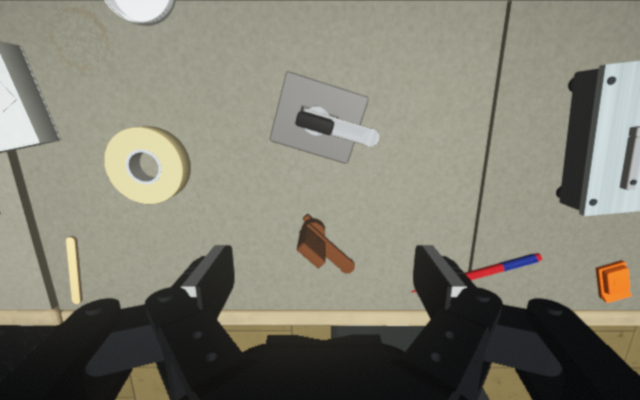

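The wrist view shows the stand around (320,118), with the keeper's grip at (317,122) and its arm tip at (375,137). The brown decoy sits at (325,243), clear below.

Emit:
jog_arm([
  [[-0.03,0.95,0.1,0,0,0,-1],[-0.03,0.95,0.1,0,0,0,-1],[-0.03,0.95,0.1,0,0,0,-1],[-0.03,0.95,0.1,0,0,0,-1]],
])

```text
t: 2.1
ee_pos: [0.464, -0.005, 0.3149]
eef_rot: [0.0, 1.0, -0.002, -0.001]
contact_force: [0.1, -0.5, 0.8]
width: 0.997
grip_force: 0.0
```

Emit:
jog_arm([
  [[-0.03,0.95,0.1,0,0,0,-1],[-0.03,0.95,0.1,0,0,0,-1],[-0.03,0.95,0.1,0,0,0,-1],[-0.03,0.95,0.1,0,0,0,-1],[-0.03,0.95,0.1,0,0,0,-1]],
])

```text
t: 2.6
ee_pos: [0.4609, -0.1448, 0.3005]
eef_rot: [-0.0, 1.0, -0.001, 0.0]
contact_force: [-0.1, 0.9, 0.2]
width: 1.001
grip_force: 0.0
```

```bash
python3 -c "
from h import *
d=grab('wrist','w2'); print(d['state']['ee_pos'],d['state']['eef_rot'])
c=np.array([.515,-.15,.036]);u,v=proj(d,c)[0].astype(int);print(u,v)
v0,u0=max(v-75,0),u-100
A=cv2.resize(d['frame'][v0:v0+150,u0:u0+200,::-1],(800,600),interpolation=2)
cv2.imwrite('pics/f2.png',A)
print('fix origin',u0,v0)
d=load('w1')
cv2.imwrite('pics/k1.png',cv2.resize(d['frame'][65:170,260:400,::-1],(800,600),interpolation=2))
"
```

```text
[ 0.46085622 -0.14480051  0.30051559] [-1.75528587e-05  9.99999823e-01 -5.61863475e-04  1.93454273e-04]
330 131
fix origin 230 56
```

View pics/f2.png

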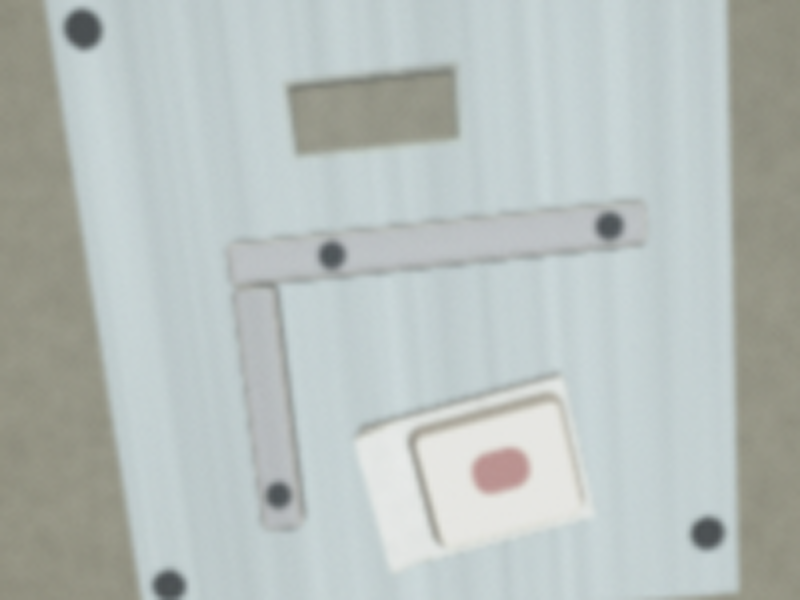

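View pics/k1.png

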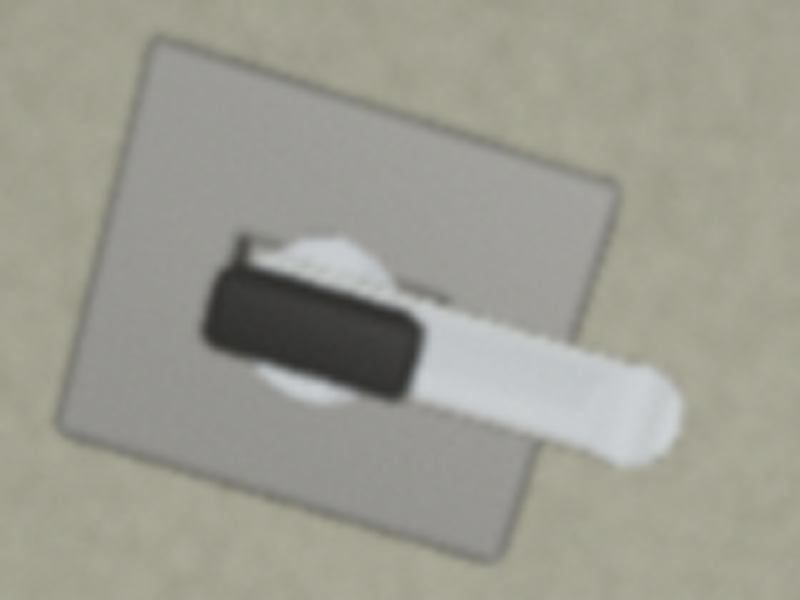

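The fixture crop shows the slot's outer corners at (288,85), (456,67), (459,137) and (297,155). The fence corner is near (278,284), and the cassette sits below right of it, its far-left corner at (357,433). In the stand crop the grip centre is at (315,333) and the arm tip's circle centre at (632,415).

```bash
cat > fit.py <<'E'
from h import *
from scipy.optimize import least_squares
def fit(d,P,uv,x0,z0):
    P=np.array(P,float)/1000
    def W(x): c,s=np.cos(x[2]),np.sin(x[2]); return np.c_[x[0]+c*P[:,0]-s*P[:,1],x[1]+s*P[:,0]+c*P[:,1],z0+P[:,2]]
    r=least_squares(lambda x:(proj(d,W(x))-uv).ravel(),x0,x_scale=[.1,.1,1])
    print(r.x.round(4),'res px',np.abs(r.fun).round(1).tolist()); return r.x
if __name__=='__main__':
    d=load('w2')
    uv=np.array([(288,85),(456,67),(459,137),(297,155),(228,243),(642,201),(646,245),(232,287),(262,528),(303,518)])/4+[230,56]
    P=[(39,19,36),(39,-11,36),(27,-11,36),(27,19,36),(13,33,44),(13,-43,44),(5,-43,44),(5,33,44),(-41,33,44),(-41,25,44)]
    f=fit(d,P,uv,[.51,-.15,0.1],0)
    # cassette base corners z=5 : far-left, far-right, near-left ; near right
    uv=np.array([(357,433),(560,377),(592,515),(392,570)])/4+[230,56]
    c=fit(d,[(14,20.5,5),(14,-20.5,5),(-14,-20.5,5),(-14,20.5,5)],uv,[.47,-.16,.1],.036)
    Rf=np.array([[np.cos(f[2]),np.sin(f[2])],[-np.sin(f[2]),np.cos(f[2])]])
    print('cas in fixture',(Rf@(c[:2]-f[:2])*1000).round(1),c[2]-f[2])
    for n,p in(('slot',(33,4)),('corner',(5,25))): print(n,(f[:2]+Rf.T@np.array(p)/1000).round(4))
    d=load('w1'); g=lambda a:np.array(a)/5.714+[260,65]
    S=[(28,35,30),(28,-35,30),(-28,-35,30),(-28,35,30)]
    su=g([(157,37),(618,185),(497,560),(60,430)])
    fit(d,S,su,[.53,.14,0],0); fit(d,[(33*np.sign(a),40*np.sign(b),3) for a,b,_ in S],su,[.53,.14,0],0)
    fit(d,[(0,0,60),(46,0,20),(0,0,14)],g([(315,333),(632,415),(322,321)]),[.53,.14,-1.6],.03)
E
python3 fit.py
```

```text
[ 0.5166 -0.1518  0.093 ] res px [0.1, 0.3, 0.4, 0.0, 0.1, 0.0, 0.2, 0.4, 0.8, 0.6, 1.3, 0.5, 0.7, 0.0, 0.4, 0.3, 0.3, 0.4, 0.2, 2.0]
[ 0.4827 -0.1639  0.267 ] res px [1.1, 0.2, 0.6, 0.2, 0.7, 0.2, 0.2, 0.1]
cas in fixture [-34.9  -9. ] 0.17398538039883926
slot [ 0.5491 -0.1447]
corner [ 0.5193 -0.1264]
[ 0.5321  0.1459 -0.2907] res px [0.0, 1.7, 0.8, 1.1, 0.1, 1.7, 0.7, 1.6]
[ 0.531   0.1463 -0.2908] res px [0.9, 0.9, 1.4, 0.4, 0.8, 1.2, 1.3, 0.5]
[ 0.5308  0.1473 -1.8564] res px [0.2, 0.1, 0.1, 0.0, 0.1, 0.2]
```

```bash
cat >> h.py <<'E'
F=np.array([.5166,-.1518,.093])
def fx(x,y,z):
    c,s=np.cos(F[2]),np.sin(F[2]); return [F[0]+(c*x-s*y)/1e3,F[1]+(s*x+c*y)/1e3,z]
E
python3 -c "
from h import *
plan(fx(-77,-9,.2115),.093); print(fx(-77,-9,.2115))"
```

```text
shift [-0.135  0.159  0.594] rot [-0.    -0.    -0.059]
[np.float64(0.4407685405553202), np.float64(-0.16791178942544546), 0.2115]
```

Emit:
jog_arm([
  [[-0.135,0.16,0.2,0,0,-0.059,1],[-0.135,0.16,0.2,0,0,-0.059,1],[-0.135,0.16,0.3,0,0,-0.059,1],[-0.135,0.16,0.3,0,0,-0.059,1],[-0.135,0.16,0.3,0,0,-0.059,1],[-0.135,0.16,0.4,0,0,-0.059,1],[-0.135,0.16,0.5,0,0,-0.059,1],[-0.135,0.16,0.56,0,0,-0.059,1],[-0.135,0.16,0.594,0,0,-0.059,1],[-0.135,0.16,0.594,0,0,-0.059,1],[-0.135,0.16,0.594,0,0,-0.059,1]],
])

```text
t: 3.75
ee_pos: [0.4406, -0.1688, 0.2118]
eef_rot: [0.0, 0.999, 0.046, 0.0]
contact_force: [0.3, 0.5, -0.3]
width: 0.002
grip_force: 0.0
```

```bash
python3 -c "
from h import *
s=readout.get_state();print(s['width'],s['ee_pos'])
plan(fx(-33.5,-9,.2115),.093); print(s['contact_force'])"
```

```text
0.002190542878893257 [ 0.44062159 -0.1688203   0.21184272]
shift [ 0.292 -0.006  0.003] rot [ 0.    -0.001 -0.   ]
[ 0.27264401  0.53908898 -0.26434654]
```

Emit:
jog_arm([
  [[0.04,-0.005,0.002,0,0,0,1],[0.07,-0.005,0.002,0,0,0,1],[0.09,-0.005,0.002,0,0,0,1],[0.11,-0.005,0.002,0,0,0,1],[0.13,-0.005,0.002,0,0,0,1],[0.15,-0.005,0.002,0,0,0,1],[0.17,-0.005,0.002,0,0,0,1],[0.19,-0.005,0.002,0,0,0,1],[0.21,-0.005,0.002,0,0,0,1],[0.23,-0.005,0.002,0,0,0,1],[0.245,-0.005,0.002,0,0,0,1],[0.26,-0.005,0.002,0,0,0,1],[0.27,-0.005,0.002,0,0,0,1],[0.28,-0.005,0.002,0,0,0,1],[0.285,-0.005,0.002,0,0,0,1],[0.29,-0.005,0.002,0,0,0,1],[0.29,-0.005,0.002,0,0,0,1]],
])

```text
t: 5.45
ee_pos: [0.4831, -0.1642, 0.211]
eef_rot: [-0.0, 0.999, 0.046, -0.001]
contact_force: [-1.7, -0.8, 1.0]
width: 0.006
grip_force: 0.8
```

```bash
python3 -c "
from h import *
d=grab('wrist','w3');print(d['state']['ee_pos'])
cv2.imwrite('pics/f3.png',cv2.resize(d['frame'][60:360,170:570,::-1],(800,600),interpolation=2))"
```

```text
[ 0.48310458 -0.16420963  0.2109663 ]
```

View pics/f3.png

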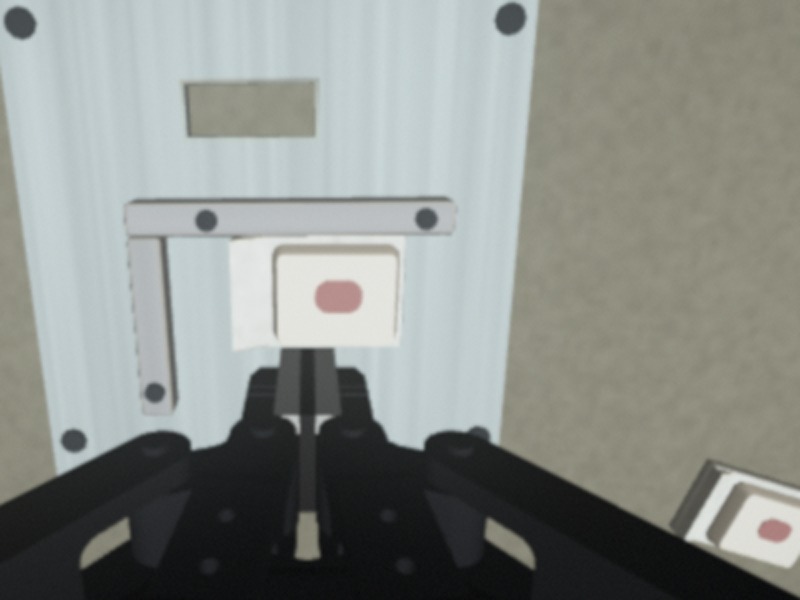

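The cassette is flush along the far fence (front edge at row 237, columns 230–404). The closed fingertips are at (280–337, 350), about 14 mm wide in total.

```bash
python3 -c "
from fit import *
d=load('w3'); g=lambda a:np.array(a)/2+[170,60]
f=fit(d,[(39,19,36),(39,-11,36),(27,-11,36),(27,19,36),(5,-43,44),(-41,33,44),(-41,25,44)],g([(183,80),(319,78),(317,136),(188,137),(455,234),(142,413),(174,411)]),F,0)
c=fit(d,[(14,20.5,5),(-14,20.5,5),(12,-19,12),(-12,-19,12),(-12,11,12)],g([(230,238),(233,349),(392,246),(399,345),(275,345)]),[.5,-.16,.09],.036)
F[:]=(f+F)/2;print(F)
print('cas',np.array([[np.cos(F[2]),np.sin(F[2])],[-np.sin(F[2]),np.cos(F[2])]])@(c[:2]-F[:2]))
plan(fx(-45,-15,.2115),F[2]);plan(fx(-45,-50,.2115),F[2]);plan(fx(-11,-50,.2115),F[2]);plan(fx(-11,-23,.2115),F[2])
"
```

```text
[ 0.5172 -0.152   0.0939] res px [0.9, 0.0, 0.9, 0.8, 0.0, 1.0, 0.1, 1.4, 0.9, 0.1, 0.4, 0.6, 0.4, 1.5]
[ 0.5088 -0.1635  0.1387] res px [2.2, 0.4, 1.0, 0.7, 3.1, 0.6, 0.1, 0.4, 1.9, 2.4]
[ 0.51690576 -0.1519148   0.09345521]
cas [-0.00914857 -0.01074617]
shift [-0.068  0.039 -0.003] rot [-0.     0.001 -0.001]
shift [-0.067  0.273 -0.003] rot [-0.     0.001 -0.001]
shift [ 0.159  0.272 -0.004] rot [-0.     0.001 -0.001]
shift [ 0.159  0.092 -0.004] rot [-0.     0.001 -0.001]
```

Emit:
jog_arm([
  [[-0.04,0.0,-0.01,0,0,0,1],[-0.07,0.14,-0.01,0,0,0,1],[-0.067,0.275,0,0,0,0,1],[-0.067,0.275,-0.004,0,0,0,1],[0.05,0.275,-0.004,0,0,0,1],[0.159,0.272,-0.004,0,0,0,1],[0.159,0.272,-0.004,0,0,0,1],[0.159,0.25,-0.004,0,0,0,1],[0.159,0.22,-0.004,0,0,0,1],[0.159,0.2,-0.004,0,0,0,1],[0.159,0.18,-0.004,0,0,0,1],[0.159,0.165,-0.004,0,0,0,1],[0.159,0.15,-0.004,0,0,0,1],[0.159,0.15,-0.004,0,0,0,1]],
])

```text
t: 6.9
ee_pos: [0.5092, -0.1841, 0.2117]
eef_rot: [-0.0, 0.999, 0.046, 0.0]
contact_force: [1.4, -0.4, -0.2]
width: 0.005
grip_force: 0.0
```

```bash
python3 -c "
from h import *
F[:]=[.5169,-.1519,.0935]
d=grab('wrist','w4');print(d['state']['ee_pos'])
cv2.imwrite('pics/f4.png',cv2.resize(d['frame'][60:360,170:570,::-1],(800,600),interpolation=2))
plan(fx(-11,-23,.2115),F[2])"
```

```text
[ 0.50924112 -0.18411922  0.2117228 ]
shift [-0.003 -0.057  0.001] rot [-0.    -0.    -0.001]
```

View pics/f4.png

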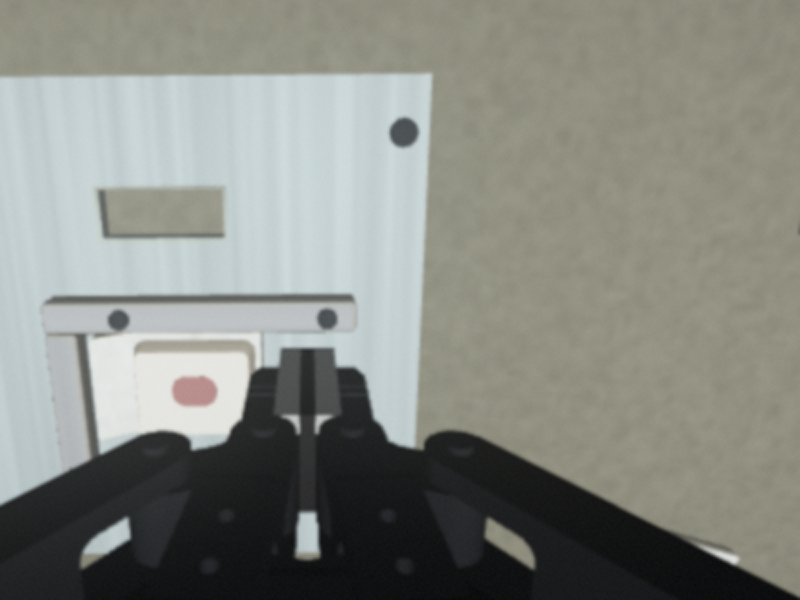

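```bash
python3 -c "
from fit import *
d=load('w4'); g=lambda a:np.array(a)/2+[170,60]
f=fit(d,[(39,19,36),(39,-11,36),(27,-11,36),(27,19,36),(5,-43,44),(65,-60,36)],g([(98,188),(223,186),(224,236),(105,236),(356,331),(432,73)]),F,0)
F[:]=f
c=fit(d,[(14,20.5,5),(14,-20.5,5),(0,-4,12)],g([(88,333),(264,333),(194,391)]),[.5,-.16,.09],.036)
print('cas',np.array([[np.cos(F[2]),np.sin(F[2])],[-np.sin(F[2]),np.cos(F[2])]])@(c[:2]-F[:2]))
s=d['state'];print('tool',np.array([[np.cos(F[2]),np.sin(F[2])],[-np.sin(F[2]),np.cos(F[2])]])@(s['ee_pos'][:2]-F[:2]))
"
```

```text
[ 0.5172 -0.1519  0.0958] res px [0.3, 0.3, 0.1, 0.5, 0.5, 0.0, 1.3, 0.3, 0.3, 0.4, 0.8, 0.6]
[ 0.5074 -0.1519  0.1027] res px [3.1, 0.7, 1.9, 1.6, 1.1, 2.1]
cas [-0.00974216  0.00099166]
tool [-0.01098382 -0.03129643]
```

Emit:
jog_arm([
  [[0,-0.007,0,0,0,0,1],[0,-0.013,0,0,0,0,1],[0,-0.02,0,0,0,0,1],[0,-0.02,0,0,0,0,1]],
])

```text
t: 7.35
ee_pos: [0.5091, -0.1813, 0.2117]
eef_rot: [-0.0, 0.999, 0.046, 0.0]
contact_force: [-0.2, -0.8, -0.2]
width: -0.001
grip_force: 0.0
```

Emit:
jog_arm([
  [[0,-0.004,0,0,0,0,1],[0,-0.007,0,0,0,0,1],[0,-0.007,0,0,0,0,1]],
])

```text
t: 7.65
ee_pos: [0.5089, -0.1803, 0.2116]
eef_rot: [-0.0, 0.999, 0.046, -0.0]
contact_force: [-0.1, 0.0, 0.3]
width: -0.0
grip_force: 0.0
```

Emit:
jog_arm([
  [[0,-0.004,0,0,0,0,1],[0,-0.007,0,0,0,0,1],[0,-0.007,0,0,0,0,1]],
])

```text
t: 7.95
ee_pos: [0.5088, -0.1793, 0.2117]
eef_rot: [0.0, 0.999, 0.046, -0.0]
contact_force: [-0.1, 0.5, -0.1]
width: 0.002
grip_force: 0.1
```

Emit:
jog_arm([
  [[0,-0.004,0,0,0,0,1],[0,-0.007,0,0,0,0,1],[0,-0.007,0,0,0,0,1]],
])

```text
t: 8.25
ee_pos: [0.5088, -0.1787, 0.2119]
eef_rot: [0.0, 0.999, 0.046, 0.0]
contact_force: [0.7, -4.3, -0.2]
width: -0.002
grip_force: 2.3
```

```bash
python3 -c "
from h import *
d=grab('wrist','w5');print(d['state']['ee_pos'],d['state']['contact_force'])
d4=load('w4')
c=lambda d:cv2.resize(d['frame'][190:290,190:323,::-1],(400,300),interpolation=2)
cv2.imwrite('pics/f5.png',np.hstack([c(d4),c(d)]))"
```

```text
[ 0.50884246 -0.17866154  0.21189357] [ 0.65141582 -4.3450025  -0.17474721]
```

View pics/f5.png

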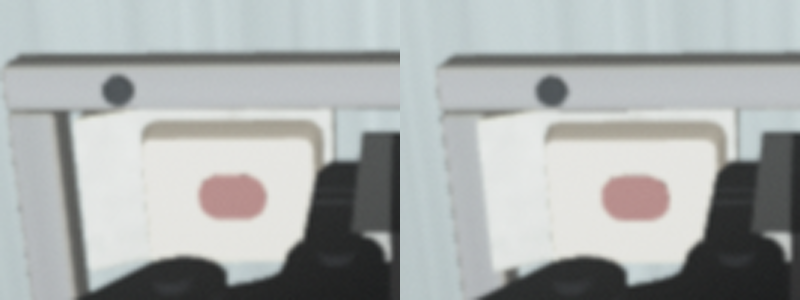

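The cassette now sits against the left fence, with a 4 N reaction. I'll re-seat it along x.

Emit:
jog_arm([
  [[0,0.05,0,0,0,0,1],[0,0.1,0,0,0,0,1],[-0.12,0.1,0,0,0,0,1],[-0.25,0.1,0,0,0,0,1],[-0.25,0.1,0,0,0,0,1],[-0.25,-0.09,0,0,0,0,1],[-0.25,-0.184,0,0,0,0,1],[-0.22,-0.184,0,0,0,0,1],[-0.19,-0.184,0,0,0,0,1],[-0.17,-0.184,0,0,0,0,1],[-0.16,-0.184,0,0,0,0,1],[-0.153,-0.184,0,0,0,0,1],[-0.153,-0.184,0,0,0,0,1]],
])

```text
t: 9.6
ee_pos: [0.4826, -0.1533, 0.2114]
eef_rot: [-0.0, 0.999, 0.046, -0.001]
contact_force: [-2.8, -1.6, 1.3]
width: -0.001
grip_force: 1.8
```

Emit:
jog_arm([
  [[0.004,0,0,0,0,0,1],[0.007,0,0,0,0,0,1],[0.007,0,0,0,0,0,1]],
])

```text
t: 9.9
ee_pos: [0.4829, -0.1532, 0.2113]
eef_rot: [-0.0, 0.999, 0.046, -0.002]
contact_force: [-5.1, -1.5, 3.0]
width: -0.0
grip_force: 2.9
```

Emit:
jog_arm([
  [[-0.06,0,0,0,0,0,1],[-0.1,0,-0.1,0,0,0,1],[-0.1,-0.3,-0.4,0,0,0,1],[-0.1,-0.6,-0.6,0,0,0,0],[-0.1,-0.9,-0.6,0,0,0,-1],[-0.1,-1,-0.6,0,0,0,-1],[-0.1,-1,-0.6,0,0,0,-1]],
])

```text
t: 10.6
ee_pos: [0.456, -0.0022, 0.3031]
eef_rot: [-0.001, 0.999, 0.049, 0.003]
contact_force: [-0.0, -0.0, -0.4]
width: 0.682
grip_force: 0.0
```

```bash
sed -i 's/^F=.*/F=np.array([.5170,-.1519,.094])/' h.py; python3 -c "
from h import *
s=readout.get_state();print(s['qpos'].round(3),s['ee_pos'],s['width'],s['eef_rot'])
plan([.531,.147,.30],.094);plan([.531,.147,.30],1.286)
print(fx(33,4,0))
"
```

```text
[ 0.353  0.207 -0.538 -0.    -0.819  1.315] [ 0.4559619  -0.00216573  0.30307421] 0.6820426784147952 [-9.87847628e-04  9.98813516e-01  4.85940199e-02  3.03393541e-03]
shift [ 0.594 -0.941  0.026] rot [-0.001 -0.004  0.002]
shift [ 0.594 -0.941  0.026] rot [ 0.001 -0.004 -0.757]
[np.float64(0.5494788667994515), np.float64(-0.14482022518553783), 0]
```

Emit:
jog_arm([
  [[0.594,-0.941,0.026,0,0,1.0,-1],[0.594,-0.941,0.026,0,0,1.0,-1],[0.594,-0.941,0.026,0,0,1.0,-1],[0.594,-0.941,0.026,0,0,1.0,-1],[0.594,-0.941,0.026,0,0,1.0,-1],[0.594,-0.941,0.026,0,0,1.0,-1],[0.594,-0.941,0.026,0,0,1.0,-1],[0.594,-0.941,0.026,0,0,1.0,-1],[0.594,-0.941,0.026,0,0,1.0,-1],[0.594,-0.941,0.026,0,0,1.0,-1],[0.594,-0.941,0.026,0,0,1.0,-1],[0.594,-0.941,0.026,0,0,1.0,-1]],
])

```text
t: 11.8
ee_pos: [0.5317, 0.1435, 0.2976]
eef_rot: [-0.001, 0.739, -0.674, 0.0]
contact_force: [0.5, -0.7, -0.1]
width: 1.0
grip_force: 0.0
```

```bash
python3 -c "
from h import *
s=readout.get_state();print(s['qpos'].round(3),s['ee_pos'],s['width'])
plan([.531,.147,.23],-1.858)
d=grab('wrist','w6')
cv2.imwrite('pics/w6z.png',d['frame'][:,:,::-1])
print(proj(d,[[.531,.147,.09]]))
"
```

```text
[ 0.558  0.362 -0.323 -0.    -0.884 -0.466] [0.5317273  0.14349103 0.29761639] 1.000463849078328
shift [-0.023  0.003  0.451] rot [-0.001  0.001  0.241]
[[325.10514722 230.12249142]]
```

Emit:
jog_arm([
  [[-0.023,0.003,0,0,0,0.241,-1],[-0.023,0.003,0,0,0,0.241,-1],[-0.023,0.003,0,0,0,0.241,-1],[-0.023,0.003,0.15,0,0,0.241,-1],[-0.023,0.003,0.3,0,0,0.241,-1],[-0.023,0.003,0.4,0,0,0.241,-1],[-0.023,0.003,0.451,0,0,0.241,-1],[-0.023,0.003,0.451,0,0,0.241,-1],[-0.023,0.003,0.451,0,0,0.241,1],[-0.023,0.003,0.451,0,0,0.241,1],[-0.023,0.003,0.451,0,0,0.241,1],[-0.023,0.003,0.451,0,0,0.241,1],[-0.023,0.003,0.451,0,0,0.241,1],[-0.023,0.003,0.451,0,0,0.241,1],[-0.023,0.003,0.451,0,0,0.241,1],[-0.023,0.003,0.451,0,0,0.241,1],[-0.023,0.003,0.451,0,0,0.241,1]],
], squeeze=60)

```text
t: 13.55
ee_pos: [0.5307, 0.1475, 0.2305]
eef_rot: [0.0, -0.599, 0.801, -0.0]
contact_force: [-0.7, -0.9, 4.8]
width: 0.109
grip_force: 59.2
```

Emit:
jog_arm([
  [[0,0,-0.1,0,0,0,1],[0,0,-0.3,0,0,0,1],[0,0,-0.5,0,0,0,1],[0,0,-0.6,0,0,0,1],[0,0,-0.6,0,0,0,1],[0,0,-0.6,0,0,0,1]],
])

```text
t: 14.15
ee_pos: [0.53, 0.1472, 0.319]
eef_rot: [-0.001, -0.599, 0.801, 0.0]
contact_force: [0.6, -0.0, -1.4]
width: 0.11
grip_force: 58.7
```

```bash
python3 -c "
from h import *
d=grab('wrist','w7');s=d['state'];print(s['ee_pos'],s['eef_rot'])
cv2.imwrite('pics/f7.png',cv2.resize(d['frame'][110:310,190:457,::-1],(800,600),interpolation=2))
q=s['eef_rot'];M=R.from_quat([q[1],q[2],q[3],q[0]])
# predicted: grip top ends & arm tip circle centre/tip, in tool coords (keeper origin 200mm ahead)
P=np.array([(13,0,140),(-13,0,140),(53,0,180),(46,7,180),(46,-7,180)])/1e3
print((proj(d,M.apply(P)+s['ee_pos'])-[190,110])*3)
plan([.5495,-.1448,.32],-1.477)
"
```

```text
[0.5300099  0.14715662 0.31900289] [-7.89796600e-04 -5.98811353e-01  8.00889572e-01  4.83318794e-04]
[[402.34465391 438.86062833]
 [402.33856934 607.12215012]
 [401.45829684 101.52924014]
 [443.94501382 144.35827479]
 [358.98869809 144.43273221]]
shift [ 1.83  -0.675 -0.009] rot [ 0.002 -0.001 -0.242]
```

View pics/f7.png

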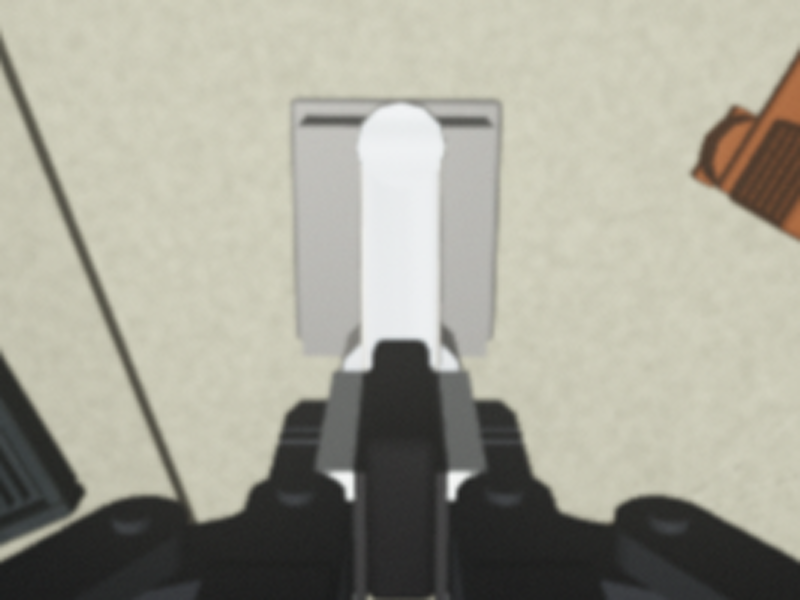

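The keeper is held square in the pads. The arm tip appears at (401,103) against a predicted (401,102).

Emit:
jog_arm([
  [[0.23,-0.085,0,0,0,0,1],[0.46,-0.17,0,0,0,0,1],[0.69,-0.25,0,0,0,0,1],[0.915,-0.338,0,0,0,0,1]],
])

```text
t: 14.6
ee_pos: [0.5398, 0.0001, 0.3181]
eef_rot: [-0.002, -0.599, 0.801, 0.001]
contact_force: [0.6, 0.4, -1.5]
width: 0.108
grip_force: 58.6
```

Emit:
jog_arm([
  [[0.23,-0.085,0,0,0,-0.08,1],[0.46,-0.17,0,0,0,-0.16,1],[0.69,-0.25,0,0,0,-0.242,1],[0.85,-0.31,0,0,0,-0.242,1],[0.915,-0.337,0,0,0,-0.242,1],[0.915,-0.337,0,0,0,-0.242,1],[0.915,-0.337,0,0,0,-0.242,1]],
])

```text
t: 15.3
ee_pos: [0.55, -0.144, 0.3191]
eef_rot: [0.001, 0.74, -0.673, -0.001]
contact_force: [-0.2, -0.6, -0.2]
width: 0.105
grip_force: 58.6
```

```bash
python3 -c "
from h import *
d=grab('wrist','w8');s=d['state'];print(s['ee_pos'],s['qpos'].round(2),s['contact_force'])
plan([.5495,-.1448,.25],-1.477);plan([.5495,-.1448,.2365],-1.477)
sl=lambda x,y,z:fx(x,y,z)
a=grab('scene','s8')
pts=[fx(*p) for p in [(39,19,.036),(39,-11,.036),(27,-11,.036),(27,19,.036),(-23,25,.041),(-23,-16,.041),(5,-16,.041),(13,33,.044),(13,-43,.044)]]
pp=proj(a,pts);u0,v0=np.array(pp.mean(0)-[50,44],int)
I=cv2.resize(a['frame'][v0:v0+75,u0:u0+100,::-1],(800,600),interpolation=2)
print(((pp-[u0,v0])*8).round(0).tolist())
cv2.imwrite('pics/f8.png',I)
pp=proj(d,pts);print(pp.round(0).tolist())
"
```

```text
[ 0.55003458 -0.14400872  0.31912152] [ 0.03  0.37 -0.25 -0.   -0.95  0.07] [-0.17824334 -0.60048631 -0.16471203]
shift [0.007 0.004 0.463] rot [0.001 0.    0.001]
shift [0.008 0.004 0.553] rot [0.001 0.    0.001]
[[377.0, 287.0], [466.0, 315.0], [453.0, 341.0], [364.0, 311.0], [291.0, 402.0], [416.0, 444.0], [447.0, 382.0], [309.0, 310.0], [539.0, 385.0]]
[[317.0, 209.0], [317.0, 175.0], [331.0, 175.0], [331.0, 209.0], [389.0, 217.0], [391.0, 170.0], [358.0, 170.0], [347.0, 227.0], [349.0, 138.0]]
```

View pics/f8.png

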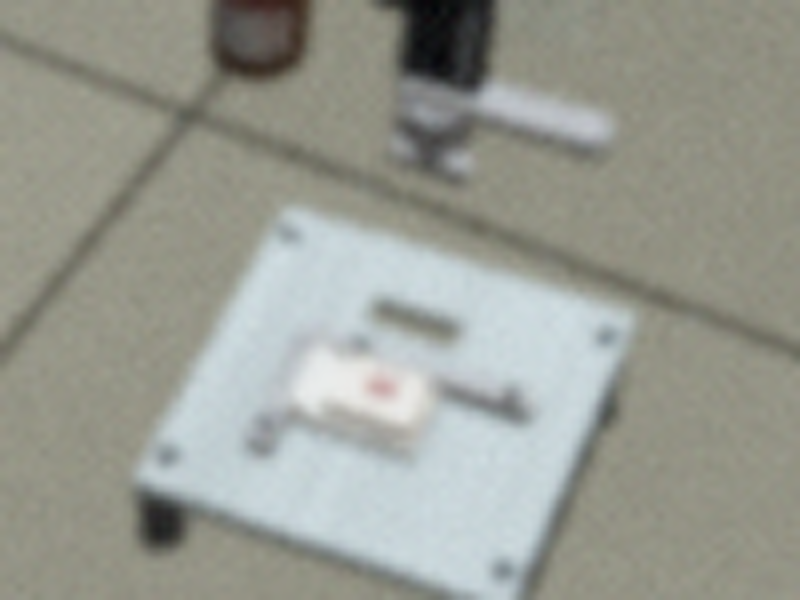

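The cassette is in the corner. The slot appears at (417,320) against a predicted (415,313), and the keeper is above it.

Emit:
jog_arm([
  [[0.008,0.004,0.15,0.001,0,0.001,1],[0.008,0.004,0.3,0.001,0,0.001,1],[0.008,0.004,0.4,0.001,0,0.001,1],[0.008,0.004,0.42,0.001,0,0.001,1],[0.008,0.004,0.435,0.001,0,0.001,1],[0.008,0.004,0.45,0.001,0,0.001,1],[0.008,0.004,0.46,0.001,0,0.001,1],[0.008,0.004,0.47,0.001,0,0.001,1],[0.008,0.004,0.47,0.001,0,0.001,1]],
])

```text
t: 16.3
ee_pos: [0.5497, -0.1458, 0.2498]
eef_rot: [-0.001, 0.739, -0.674, 0.001]
contact_force: [1.0, 1.1, -1.9]
width: 0.107
grip_force: 58.6
```

```bash
python3 -c "
from h import *
s=readout.get_state();print(s['ee_pos'],s['contact_force'],s['ft_torque'])
plan([.5495,-.1448,.2365],-1.477)"
```

```text
[ 0.54969439 -0.14581001  0.24982053] [ 0.99095582  1.05562829 -1.92516739] [-0.03919176  0.03740258  0.0116204 ]
shift [-0.007  0.001  0.089] rot [-0.001  0.    -0.001]
```

Emit:
jog_arm([
  [[-0.004,0,0.01,0,0,0,1],[-0.004,0,0.025,0,0,0,1],[-0.004,0,0.04,0,0,0,1],[-0.004,0,0.055,0,0,0,1],[-0.004,0,0.07,0,0,0,1],[-0.004,0,0.08,0,0,0,1],[-0.004,0,0.085,0,0,0,1],[-0.004,0,0.085,0,0,0,1],[-0.004,0,0.085,0,0,0,1]],
])

```text
t: 17.2
ee_pos: [0.5497, -0.1452, 0.2369]
eef_rot: [-0.001, 0.739, -0.674, 0.001]
contact_force: [0.9, -0.4, -1.7]
width: 0.102
grip_force: 58.8
```

Emit:
jog_arm([
  [[0,0,0,0,0,0.08,1],[0,0,0,0,0,0.16,1],[0,0,0,0,0,0.24,1],[0,0,0,0,0,0.32,1],[0,0,0,0,0,0.4,1],[0,0,0,0,0,0.48,1],[0,0,0,0,0,0.56,1],[0,0,0,0,0,0.64,1],[0,0,0,0,0,0.72,1],[0,0,0,0,0,0.8,1],[0,0,0,0,0,0.87,1],[0,0,0,0,0,0.94,1],[0,0,0,0,0,1.0,1],[0,0,0,0,0,1.0,1],[0,0,0,0,0,1.0,1],[0,0,0,0,0,1.0,1]],
])

```text
t: 18.8
ee_pos: [0.5497, -0.1452, 0.2369]
eef_rot: [0.001, -0.047, 0.999, 0.0]
contact_force: [0.0, 0.2, -1.3]
width: 0.108
grip_force: 58.7
```

```bash
python3 -c "
from h import *
s=readout.get_state();print(s['ee_pos'],s['contact_force'],s['ft_torque'])
plan([.5495,-.1448,.2363],.094-np.pi)"
```

```text
[ 0.54968458 -0.14518236  0.23693128] [ 0.03625153  0.18852642 -1.32082868] [ 0.00082923 -0.00118604 -0.01761006]
shift [0.001 0.003 0.004] rot [-0.     0.001 -0.   ]
```

Emit:
jog_arm([
  [[0,0,0.003,0,0,0,1],[0,0,0.003,0,0,0,0.6],[0,0,0.003,0,0,0,0.3],[0,0,0.003,0,0,0,0],[0,0,0.003,0,0,0,0],[0,0,0.003,0,0,0,0],[0,0,-0.1,0,0,0,0],[0,0,-0.3,0,0,0,0],[0,0,-0.5,0,0,0,0],[0,0,-0.5,0,0,0,0],[0,0,-0.5,0,0,0,0]],
])

```text
t: 19.9
ee_pos: [0.5494, -0.1452, 0.3125]
eef_rot: [0.002, -0.046, 0.999, 0.0]
contact_force: [-0.3, -0.9, -0.9]
width: 0.499
grip_force: 0.0
```

```bash
python3 -c "
from h import *
a=grab('wrist','w9')
A=cv2.resize(a['frame'][50:350,130:530,::-1],(800,600),interpolation=2)
g=lambda p:((proj(a,[fx(*p)])[0]-[130,50])*2).round(0)
for n,p in dict(tip=(-20,4,.056),top=(33,4,.096),home_nl=(-23,25,.041),home_nr=(-23,-16,.041),fr=(5,-16,.041)).items(): print(n,g(p))
cv2.imwrite('pics/f9.png',A); print(a['state']['ee_pos'],a['state']['width'])"
```

```text
tip [386. 164.]
top [386. 339.]
home_nl [440. 153.]
home_nr [334. 153.]
fr [336. 225.]
[ 0.54940406 -0.14516997  0.31247519] 0.49892587129136645
```

View pics/f9.png

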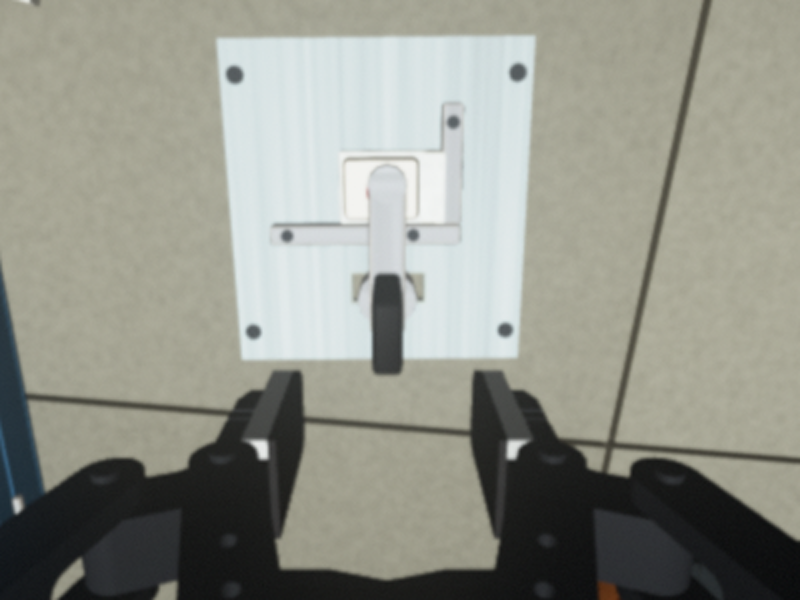

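The cassette is tight in the fence corner (340–444, 150–222). The keeper is seated upright, its arm running over the fence onto the cassette (tip at (387,168)), and the gripper is clear.

```bash
python3 -c "
from workcell import robot
print(robot.hand_in())"
```

```text
the job is handed in; nothing more can be done
None
```

I handed the job in at about 20 s: the cassette is home in the corner and the keeper is seated and turned over it, released with the gripper clear; the hand-in gave no verdict back.

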